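# Tip the stand base flat and clamp it

### The job

The round monitor-stand base is standing on its short straight edge between the jaws of the clamp. With a light push tip it over so that it lies flat on its plain underside, socket boss up, between the jaws; then slide the clamp's head along the bar until the base is hard against the fixed jaw and the free arm tilts and binds, and leave it clamped like that. Do not grip or shove the base hard, and leave the mouse and the parts tray where they are.

Things in the scene. Friction and masses are not known exactly. Their poses are not given: they have to be found in the camera images.
- base: Off-white monitor base, loose, 0.3 kg: disc 140 mm across, 22 mm thick, rim cut straight 60 mm from the centre (cut edge 72 mm long). Origin: centre of the plain underside. z: out of the other face, which has a central socket boss (42 mm across, 12 mm high); x: away from the cut edge. Starts standing on the cut edge: x up, z level on the robot's side, origin 60 mm and top 130 mm above the board.
- base_centre (a point): Centre of the base's disc, 11 mm above its underside; axes as the base's. Standing, it goes over when tipped about 10 degrees. Pushed on the boss face above the boss (about 45 mm above the centre) it pivots on the underside's lower edge and falls towards the clamp's bar; the underside's centre then lies about 60 mm farther along the push, z axis up.
- clamp: Dark iron F-clamp lying flat, fixed on the blue board. Origin on the board's top (z = 0.018), between the jaws, level with the pads (x = 0). y runs along the bar from fixed jaw to sliding head, x from the pads to the bar. Bar at x = 110 mm, 26 mm wide, top 19 mm above the board, y = -175 to 225 mm. Arms 18 mm wide, tops 26 mm up. The free arm's wooden screw handle does not turn and is not needed.
- fixed_pad (a point): Centre of the face of the fixed jaw's pad (40 mm wide along the clamp's x, 2 to 26 mm above the board), at clamp x = 0, y = -115 mm; it faces +y. Axes as the clamp's.
- free_pad (a point): Centre of the face of the free arm's pad, same size, facing the fixed pad along clamp -y. At head travel 0 it stands 250 mm from the fixed pad. The wooden handle, 30 mm thick, stands out behind it to 136 mm from the pad's face.
- head_push (a point): Centre of the rear (+y) face of the sliding head, 40 mm above the board. The head is a block 34 x 34 mm on the bar at clamp x = 110 mm, top 55 mm above the board; shut fingers can push this face towards clamp -y, above the bar (clear over 19 mm above the board). It can also be pinched from above. Axes as the clamp's.
- clamp_head (a joint): Travel of the head along the bar towards the fixed jaw (clamp -y), m: 0 fully open, at most 0.15; starts at 0 to 0.035. Friction about 8 N; it stays where it is left. With the flat base touching both pads it reads about 0.110, and a few mm more once the arm has tilted.
- clamp_arm (a joint): Tilt of the free arm, rad: 0 square to the bar (start), stop at 0.07. It pivots on the head 90 mm from the pad, sprung towards 0: it tilts only when the work pushes the pad back with over 3 N, so as a rule only once the base meets the fixed jaw (about 5 N at 0.05); then 1 mm of head travel gives about 0.011 rad. Clamped well at 0.03 to 0.06; it stays tilted when left.
- mouse: Off-white computer mouse, about 100 x 60 x 36 mm, on the board at the robot's left. Leave alone.
- tray: Small white open parts tray, 120 x 90 x 35 mm, on the board at the robot's right. Leave alone.
Things that resemble listed ones, but are neither listed nor needed, are in the scene too. What is shaped like the base but yellow is not meant.

How it is judged:
On the way:
1. the base lies flat on its underside, boss up (angle between base's own z axis and vertical below 0.06 rad and height (world z) of base below 0.022 m and linear speed of base below 0.02 m/s), for 0.2 s.
At the end, for the whole second after the job is handed in: The base lies flat on its underside, boss up (within 3.4 degrees, underside within 4 mm of the board), its centre within 25 mm of the pads' line, its rim against the fixed pad (within 4 mm), the free arm tilted by more than 0.02 rad against it, everything at rest (angle between base's own z axis and vertical below 0.06 rad and height (world z) of base below 0.022 m and x of base in the frame of clamp between -0.025 and 0.025 m and y of base in the frame of clamp below -0.041 m and value of joint clamp_arm above 0.02 rad and linear speed of base below 0.01 m/s and velocity of joint clamp_head between -0.005 and 0.005 m/s); the robot touches nothing.
It fails at once if the base is pushed, gripped or struck by the fingers with more than 20 N (contact force between the fingers and base above 20 N).
It fails at once if the mouse or the tray is moved by more than 30 mm (distance of any of mouse, tray from where it was at the start of the episode above 0.03 m).
It also fails if it takes over 45 s, if anything falls off the work surface, if the arm or the gripper's body presses on something with over 40 N, if the wrist force passes 120 N, or if a joint passes its speed limit or range.

### The arm

A 6-joint arm with a two-finger parallel gripper is mounted at the origin on the work surface. World frame = base frame: x ahead of the robot, y to its left, z up, the work surface at z = 0. Lengths are in m, angles in rad, forces in N, time in s.
With the tool pointing down it reaches from about 0.35 to 0.925 m from the base axis. Payload 6.4 kg.
Tool frame: the origin (TCP) lies midway between the tips of the shut fingers; the grasp point (between the pads) lies bot.hold_point_z behind it (bot.hold_point_z is the distance from the TCP to the grasp point, in m); z points along the fingers, y is the direction in which the jaws open and shut (so a half turn about z gives the same grasp; the last joint's range is limited). The gripper opens to 85 mm and grips with 20 to 120 N. Pads are 22 mm wide; open, the fingers measure 114 mm over their backs; the gripper's body (76 mm by 85 mm) begins 54 mm behind the grasp point. The pads swing forward as they close: fully open they stand 13 mm farther back than shut.
Start: joints at [-1.294, 0.245, 1.558, -0, 1.339, -0.174], TCP at [0.283, -0.585, 0.231] pointing down, gripper open.
Joint ranges: [-3.13, 3.13], [-1.02, 2.26], [0.13, 2.54], [-0.95, 4.09], [0.21, 2.88], [-2.74, 2.74]. Speed limits (rad/s): [2.57, 2.57, 3.14, 3.14, 3.14, 3.14].

### API

Orientations are given as [roll, pitch, yaw] about the fixed x, y, z axes, in that order (R = Rz(yaw) Ry(pitch) Rx(roll)).
In Python, from bench import telemetry, imaging, bot, outline_of gives the robot as it stands.
- The arm moves only by the shell command python3 -m pendant 'ROWS' [FORCE]. ROWS is JSON, a list that holds one entry, the list of rows, each a list of 7 numbers: the gripper's target within -1 to 1 (shut at 1, half-way at 0, fully open at -1), then the shift along the tool's x, y, z scaled (see below), then the turn, a rotation vector about the tool's x, y, z scaled (see below). A call has 1 to 5 rows; each row is the pose to reach, as a shift and turn from the pose commanded when the call began, along the tool's axes at that moment; what a row does not reach only later rows make up. The controller multiplies each number of a shift by 25 cm and each number of a turn by 120 degrees. A row lasts 1/10 s, in which the tool goes at most 50 mm and 8.59 degrees, less where a joint would pass 70% of its speed; a pose out of reach is approached as far as the arm can. A call with a number of a shift or a turn outside -1 to 1 is refused whole. A call with a gripper value outside its range is refused whole. The fingers move at their own pace and stop on an object; FORCE is the grip in N (left out, the last holds). Time passes only in rows, so rows that repeat a pose let the fingers close. It gives the time, the measured TCP pose, the force and the opening at its end, in the units of the state.
- telemetry.state(): the state, without advancing time (a new reading comes with each control period).
- imaging.capture(name): name is "side" or "top"; returns a dict with "pixels" (400x640x3 uint8, red, green, blue), "fx", "fy", "cx", "cy" (pixels), "xyz" and "attitude" of the camera in the world. Camera axes: x right, y up, looking along -z (the intrinsics and any distortion apply to the point x, -y, -z); pixel columns grow to the right and rows downward; lengths in m; the calibration is good to about 2 mm. A picture is of the moment at which its call begins. There is no depth.
- bot.sign_off(): hands the job in, once; it reports no verdict.
Trained networks look in the newest picture that a camera, given by its name, has taken for a name from the list of things; names that differ only in an ending like _2 or _b are one class to them, and where a whole thing is asked for, a point or a joint stands for the part that bears it (a point fixed in the world has none). Each returns a list of dicts, best first, with "conf" (0 to 1); they miss things now and then, are a little off and sometimes report something else, mostly with a low value. They report only what shows in the picture. A call takes as long as a camera call. They do not tell look-alikes from the thing itself.
- outline_of(camera, label): "region" (400x640 bool, what is visible of it) and "bbox" ([left, top, right, bottom] in pixels, round what is visible of it).
The state is a dict: "t": time; "q": joint angles; "joint_velocities": joint speeds; "joint_efforts": joint torques, N m; "tcp_pos": TCP position; "tool_rot": TCP orientation; "contact_force": force on the tool from outside, world axes, zero at the start; "torque": the same for the moment, N m; "opening": finger opening in m.
Only numpy, scipy, OpenCV 4.12 (cv2) and the standard library are available. Lean on these libraries where they do the work, as an engineer would, in place of code of your own. Each camera call takes 0.05 s, during which the arm holds its last target. There are 200 camera calls.

## Working session

There is one attempt and no reset: what is moved stays moved. The work goes in short steps, Python scripts to look and compute and a shell command to move; the robot and the scene stay as the last step left them, time stands still between calls to the robot, and variables do not carry over. Pictures are saved under pics/ and viewed, about 8 in all and at most 12, crops included, and the job is handed in when it is done.

```bash
ls; mkdir -p pics
cat > h.py <<'E'
import numpy as np, cv2
from scipy.spatial.transform import Rotation as R
from bench import telemetry, imaging, bot, outline_of
def cam(c):
    a=np.array(c["attitude"],float)
    Rm=a if a.shape==(3,3) else (R.from_euler('xyz',a).as_matrix() if a.size==3 else R.from_quat(a).as_matrix())
    return Rm,np.array(c["xyz"])
def plane(c,uv,z):
    Rm,p=cam(c); d=Rm@np.array([(uv[0]-c["cx"])/c["fx"],-(uv[1]-c["cy"])/c["fy"],-1]); return p+d*(z-p[2])/d[2]
def proj(c,P):
    Rm,p=cam(c); q=Rm.T@(np.array(P)-p); return np.array([c["cx"]+c["fx"]*q[0]/-q[2], c["cy"]-c["fy"]*q[1]/-q[2]])
def save(c,n): cv2.imwrite("pics/"+n,c["pixels"][:,:,::-1])
E
python3 - <<'E'
from h import *
ims=[]
for n in("top","side"):
    c=imaging.capture(n); ims.append(c["pixels"]); print(n,{k:v for k,v in c.items() if k!="pixels"})
    for l in("base","clamp","clamp_head","clamp_arm","free_pad","mouse","tray"):
        print(l,[(round(o["conf"],2),[round(float(x)) for x in o["bbox"]]) for o in outline_of(n,l)])
for n,i in zip(("top","side"),ims): cv2.imwrite(f"pics/{n}0.png",i[:,:,::-1])
print(telemetry.state(),bot.hold_point_z)
E
```

```text
pics
top {'fx': 434.3427907642676, 'fy': 434.3427907642676, 'cx': 323.1168986192615, 'cy': 198.33059667310556, 'xyz': array([0.17015265, 0.01966633, 1.39795642]), 'attitude': array([ 0.19686609, -0.0149131 , -1.5436391 ])}
base [(0.89, [218, 253, 234, 298]), (0.69, [297, 171, 338, 200])]
clamp [(0.9, [229, 117, 351, 210])]
clamp_head [(0.97, [235, 153, 278, 209])]
clamp_arm [(0.81, [236, 164, 278, 208])]
free_pad [(0.87, [239, 164, 273, 208])]
mouse [(0.59, [189, 149, 203, 177])]
tray [(0.92, [436, 122, 470, 166])]
side {'fx': 456.34516877209774, 'fy': 456.34516877209774, 'cx': 318.48873895274085, 'cy': 203.3480415268271, 'xyz': array([-0.03033536,  0.72893366,  0.938013  ]), 'attitude': array([ 0.79312521, -0.00409738, -2.58333735])}
base [(0.97, [303, 311, 367, 363]), (0.82, [290, 183, 305, 231])]
clamp [(0.66, [209, 173, 286, 298])]
clamp_head [(0.98, [212, 239, 273, 300])]
clamp_arm [(0.67, [227, 246, 275, 296])]
free_pad [(0.74, [228, 251, 275, 298])]
mouse [(0.66, [156, 295, 194, 331])]
tray [(0.63, [307, 106, 348, 137])]
{'t': 0.8, 'q': array([-1.29411391e+00,  2.45097581e-01,  1.55780762e+00, -7.30016195e-06,
        1.33871827e+00, -1.74101943e-01]), 'joint_velocities': array([ 0.00013821, -0.00052633,  0.00135193, -0.00014152,  0.00015989,
       -0.00072136]), 'joint_efforts': array([ 2.91391359e-05, -4.29484963e+01, -3.26402020e+01, -9.18044248e-05,
        4.54766760e-04, -1.01375369e-05]), 'tcp_pos': array([ 0.28318984, -0.58507   ,  0.2312877 ]), 'tool_rot': array([-3.14156107e+00,  1.65845283e-06,  4.50786037e-01]), 'contact_force': array([-0.251896  ,  0.06622963,  0.33762565]), 'torque': array([-0.04678451,  0.00016593, -0.03984622]), 'opening': 0.08555941859751293} 0.0187
```

View pics/top0.png

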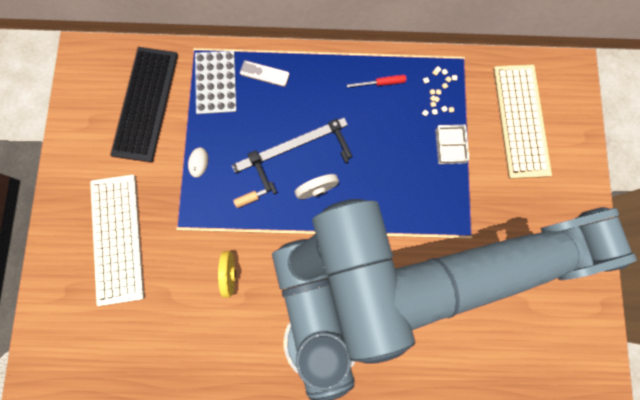

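View pics/side0.png

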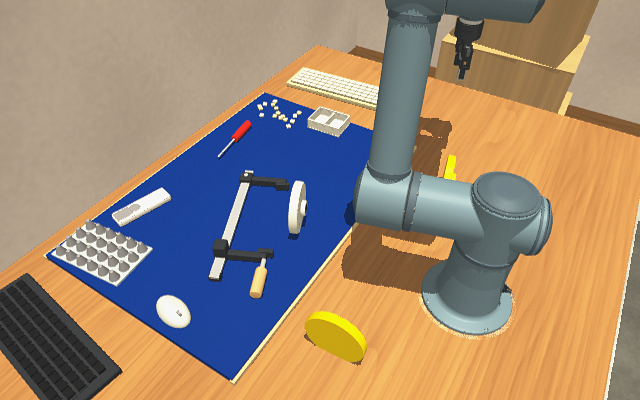

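The top view shows the clamp bar running from (235,168) to (345,122), with the fixed jaw at (347,157) and the free arm at (270,190) with its handle. There are two base candidates. The off-white disc at top (318,186) / side (297,207) stands between the jaws with its boss towards the robot, so it fits. The one at top (226,275) / side (335,337) is yellow and off the board, so it is not meant. Next I fit the poses and confirm with a crop.

```bash
cat > fit.py <<'E'
from h import *
from scipy.optimize import minimize
def disc(standing,p,yaw):
    # base frame points: x away from cut edge, z out of boss
    a=np.linspace(0,2*np.pi,90); c=np.stack([np.maximum(.07*np.cos(a),-.06),.07*np.sin(a)],1)
    b=.021*np.stack([np.cos(a),np.sin(a)],1)
    f=lambda q,z:np.c_[q,np.full(len(q),z)]
    D=np.r_[f(c,0),f(c,.022)]; B=np.r_[f(b,.022),f(b,.034)]
    if standing: # base z = horizontal dir yaw, x up
        z=np.array([np.cos(yaw),np.sin(yaw),0]); x=np.array([0,0,1.]); 
        h=.078
    else:
        z=np.array([0,0,1.]); x=np.array([np.cos(yaw),np.sin(yaw),0]); h=.018
    M=np.c_[x,np.cross(z,x),z]; o=np.array([p[0],p[1],h])
    return [D@M.T+o,B@M.T+o]
def render(c,parts,S=4):
    m=np.zeros((400*S,640*S),np.uint8)
    for P in parts:
        uv=np.array([proj(c,q) for q in P]); cv2.fillConvexPoly(m,cv2.convexHull(np.round((uv+.5)*S).astype(np.int32)),1)
    return m
def iou(m,reg,S=4):
    r=cv2.resize(reg.astype(np.uint8),None,fx=S,fy=S,interpolation=cv2.INTER_NEAREST)
    return (m&r).sum()/(m|r).sum()
def fitbase(obs,x0,standing,st=(.02,.02,.2)):
    f=lambda v:-sum(iou(render(c,disc(standing,v[:2],v[2])),r) for c,r in obs)
    s=np.array([x0]+[np.array(x0)+np.eye(3)[i]*st[i] for i in range(3)])
    o=minimize(f,x0,method="Nelder-Mead",options=dict(initial_simplex=s,maxfev=150,xatol=2e-4,fatol=1e-4)); return o.x,o.fun
def clampmats(p,yaw):
    x=np.array([np.cos(yaw),np.sin(yaw),0]); y=np.array([-x[1],x[0],0]); return lambda a,b,h: np.array([p[0],p[1],.018])+a*x+b*y+np.array([0,0,h])
def box(T,x0,x1,y0,y1,z0,z1): return np.array([T(a,b,h) for a in(x0,x1) for b in(y0,y1) for h in(z0,z1)])
E
cat > m.py <<'E'
from fit import *
obs=[];cl={}
for n,pt in(("top",(318,186)),("side",(297,207))):
    c=imaging.capture(n)
    for o in outline_of(n,"base"):
        b=o["bbox"]
        if b[0]<=pt[0]<=b[2] and b[1]<=pt[1]<=b[3]: obs.append((c,o["region"]));break
    cl[n]=(c,outline_of(n,"clamp")[0]["region"],outline_of(n,"clamp_head")[0]["region"])
p=plane(obs[0][0],(318,186),.078); print("guess",p)
for y0 in(np.pi-.3,np.pi+.3): print("base",fitbase(obs,[p[0],p[1],y0],True))
c,reg,_=cl["top"]
g=c["pixels"].astype(int); m=((g.min(2)>120)&(g.max(2)-g.min(2)<40)).astype(np.uint8)
w=np.zeros_like(m); w[110:175,225:355]=1
k,l,s,_=cv2.connectedComponentsWithStats(m*w); print(s)
uv=np.argwhere(m*w)[:,::-1]
# bar ends on plane z=.037
P=np.array([plane(c,q,.037)[:2] for q in uv]); r=cv2.minAreaRect((P*1000).astype(np.float32)); print("bar rect",r); print(cv2.boxPoints(r))
big=cv2.resize(c["pixels"][100:220,180:360],None,fx=4.4,fy=4.4,interpolation=cv2.INTER_CUBIC)
cv2.imwrite("pics/crop1.png",big[:,:,::-1])
E
python3 m.py
```

```text
Traceback (most recent call last):
  File "m.py", line 8, in <module>
    cl[n]=(c,outline_of(n,"clamp")[0]["region"],outline_of(n,"clamp_head")[0]["region"])
             ~~~~~~~~~~~~~~~~~~~~~^^^
IndexError: list index out of range
```

```bash
sed -i 's/cl\[n\]=.*/cl[n]=(c,0,0)/' m.py; time python3 m.py
```

```text
guess [0.47257122 0.02414109 0.078     ]
base (array([0.48112844, 0.0332973 , 3.55731548]), np.float64(-1.8324844864594696))
base (array([0.48156459, 0.03268132, 3.55709573]), np.float64(-1.8326050380634493))
[[     0      0    640    400 255109]
 [   225    110     11      2     21]
 [   338    118      9      9     54]
 [   333    122      4      4     16]
 [   259    124     73     37    647]
 [   235    158     17     13    137]
 [   232    166      3      3      7]
 [   234    170      1      1      1]
 [   327    174      8      1      8]]
bar rect ((622.3201293945312, 143.13584899902344), (403.7450256347656, 204.8921661376953), 87.45240783691406)
[[511.0022  -53.98349]
 [715.6919  -63.09079]
 [733.63806 340.2552 ]
 [528.94836 349.3625 ]]
real	0m16.741s
user	0m12.631s
sys	0m3.527s
```

View pics/crop1.png

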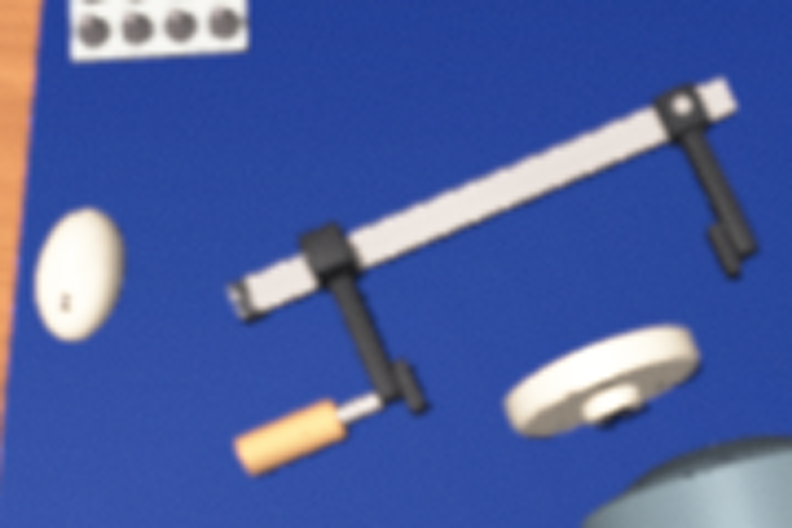

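The crop confirms it: the off-white disc stands between the jaws with its boss facing the robot. Next I fit the bar from the two large bar components and find the head.

```bash
cat > clampfit.py <<'E'
from fit import *
c=imaging.capture("top")
g=c["pixels"].astype(int); m=((g.min(2)>120)&(g.max(2)-g.min(2)<40)).astype(np.uint8)
w=np.zeros_like(m); w[114:175,233:350]=1
uv=np.argwhere(m*w)[:,::-1]; uv=uv[(uv[:,1]<172)&(abs(uv[:,1]-(168-(uv[:,0]-235)*46/110))<9)]
P=np.array([plane(c,q,.037)[:2] for q in uv])
vx,vy,_,_=cv2.fitLine((P*1000).astype(np.float32),cv2.DIST_HUBER,0,.01,.01).ravel()
d=np.array([vx,vy]); d*=np.sign(d[1]); n=np.array([d[1],-d[0]])   # d=clamp y, n=clamp x
s=P@d; t=P@n; tm=(np.percentile(t,2)+np.percentile(t,98))/2
print("ends",s.min(),s.max(),"len",np.ptp(s),"t",np.percentile(t,2),np.percentile(t,98))
s0=s.min()+.175  # y=0 (fixed end visible)
s1=s.max()-.225
so=(s0+s1)/2
o=n*(tm-.110)+d*so; yaw=np.arctan2(n[1],n[0]); print("clamp origin",o,"yaw",yaw,"s0,s1",s0,s1)
T=clampmats(o,yaw)
def loc(p): e=np.array(p)[:2]-o; return e@n,e@d
print("base in clamp",loc((.4813,.0330)),"z dir rel",3.557-np.pi-yaw)
for tr in (0,.01,.02,.03):
  print("travel",tr,"free pad px",proj(c,T(0,.135-tr,.014)))
hb=outline_of("top","clamp_head")
np.save("clamp.npy",[*o,yaw])
# overlay
im=cv2.resize(c["pixels"],None,fx=4,fy=4,interpolation=cv2.INTER_CUBIC)[:,:,::-1].copy()
def poly(B,col): 
    h=cv2.convexHull(np.round((np.array([proj(c,q) for q in B])+.5)*4).astype(np.int32)); cv2.polylines(im,[h],True,col,1)
poly(box(T,.097,.123,-.175,.225,0,.019),(0,0,255))
poly(box(T,-.02,.02,-.125,-.115,.002,.026),(0,255,0))
for P_ in disc(True,(.4813,.033),3.557): poly(P_,(255,0,255))
for tr,col in((0,(0,255,255)),(.02,(255,255,0))):
    poly(box(T,-.02,.02,.135-tr,.145-tr,.002,.026),col)
for P_ in disc(False,np.array([.4813,.033])+.06*np.array([np.cos(.415),np.sin(.415)]),0): poly(P_[:90],(0,165,255))
cv2.imwrite("pics/ov.png",im[420:880,860:1460])
E
python3 clampfit.py
```

```text
ends -0.3631005227240334 0.036848340518210974 len 0.3999488632422444 t 0.595529658373464 0.6234737818732302
clamp origin [0.53146077 0.04942528] yaw 0.45292896 s0,s1 -0.18810052272403344 -0.18815165948178902
base in clamp (np.float64(-0.05229074566747711), np.float64(0.00718129754287054)) z dir rel -0.0375216
travel 0 free pad px [272.37266322 187.89209237]
travel 0.01 free pad px [275.23566085 186.64909256]
travel 0.02 free pad px [278.09480716 185.40776486]
travel 0.03 free pad px [280.95010989 184.16810587]
```

View pics/ov.png

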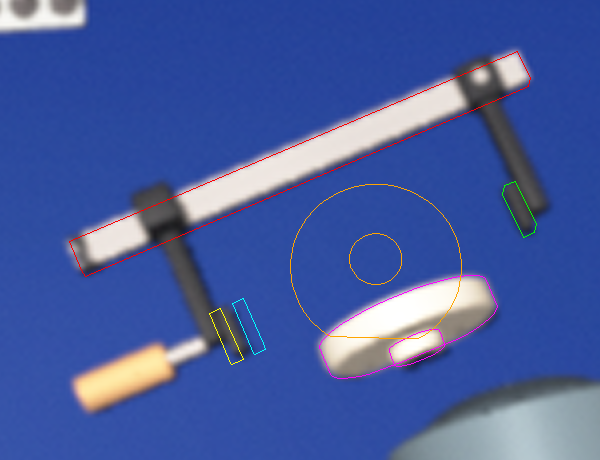

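The overlay fits well: head travel is about 5 mm, the bar and fixed pad match, and the base will land near clamp x = +8 mm. The tool yaw already equals the clamp yaw, so tool x is clamp x and tool y is clamp -y. I'll travel high with shut fingers.

```bash
for i in 1 2; do :; done
python3 -m pendant '[[[1,0.49,-0.63,0,0,0,0],[1,0.49,-0.63,0,0,0,0],[1,0.49,-0.63,0,0,0,0],[1,0.49,-0.63,0,0,0,0],[1,0.49,-0.63,0,0,0,0]]]' 20
python3 -m pendant '[[[1,0.49,-0.63,0,0,0,0],[1,0.49,-0.63,0,0,0,0],[1,0.49,-0.63,0,0,0,0],[1,0.49,-0.63,0,0,0,0],[1,0.49,-0.63,0,0,0,0]]]'
python3 -m pendant '[[[1,0.49,-0.62,0,0,0,0],[1,0.49,-0.62,0,0,0,0],[1,0.49,-0.62,0,0,0,0],[1,0.49,-0.62,0,0,0,0],[1,0.49,-0.62,0,0,0,0]]]'
```

```text
t: 1.95
tcp_pos: [0.3256, -0.385, 0.2305]
tool_rot: [-3.139, -0.001, 0.455]
contact_force: [-0.4, -0.4, 0.5]
opening: 0.0126
t: 2.45
tcp_pos: [0.3673, -0.1909, 0.2314]
tool_rot: [-3.142, -0.001, 0.457]
contact_force: [0.4, 0.6, -1.0]
opening: -0.0001
t: 2.95
tcp_pos: [0.41, 0.002, 0.2317]
tool_rot: [-3.141, -0.001, 0.459]
contact_force: [0.5, -0.7, -0.2]
opening: -0.0002
```

```bash
python3 -m pendant '[[[1,0,0,0.45,0,0,0],[1,0,0,0.45,0,0,0],[1,0,0,0.45,0,0,0],[1,0.06,0,0.45,0,0,0],[1,0.10,0,0.45,0,0,0]]]'
python3 -m pendant '[[[1,0.03,0,0,0,0,0],[1,0.05,0,0,0,0,0],[1,0.07,0,0,0,0,0],[1,0.09,0,0,0,0,0],[1,0.11,0,0,0,0,0]]]'
python3 - <<'E'
from h import *
for n in("top","side"):
    c=imaging.capture(n); print([(round(o["conf"],2),[round(float(x)) for x in o["bbox"]]) for o in outline_of(n,"base")])
s=telemetry.state(); cx,cy,yw=np.load("clamp.npy"); e=s["tcp_pos"][:2]-[cx,cy]; print(e@[np.cos(yw),np.sin(yw)],e@[-np.sin(yw),np.cos(yw)],s["tcp_pos"][2])
cv2.imwrite("pics/s2.png",cv2.resize(c["pixels"][120:320,180:420],None,fx=2.5,fy=2.5)[:,:,::-1])
E
```

```text
t: 3.45
tcp_pos: [0.4332, 0.008, 0.1198]
tool_rot: [3.141, -0.001, 0.449]
contact_force: [-0.3, -0.6, 0.6]
opening: -0.0003
t: 3.95
tcp_pos: [0.4567, 0.0211, 0.119]
tool_rot: [3.141, 0.0, 0.451]
contact_force: [-1.3, 0.2, 0.4]
opening: 0.0001
[(0.58, [219, 253, 236, 297])]
[(0.87, [304, 310, 365, 362]), (0.84, [289, 185, 307, 231]), (0.51, [443, 154, 456, 185])]
-0.07998373647039049 0.007340872577854867 0.11868919197539245
```

View pics/s2.png

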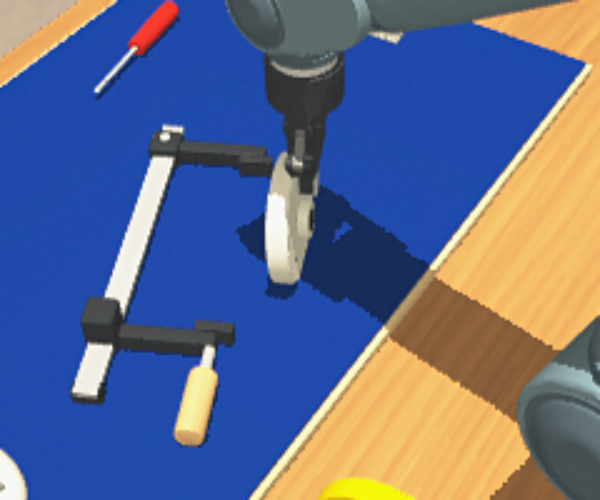

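The side crop shows the shut fingers on the boss face above the boss, with the disc starting to lean (crop ≈(290,220)). I'll keep pushing gently.

```bash
python3 -m pendant '[[[1,0.02,0,0,0,0,0],[1,0.035,0,0,0,0,0],[1,0.05,0,0,0,0,0],[1,0.065,0,0,0,0,0],[1,0.08,0,0,0,0,0]]]'
python3 -m pendant '[[[1,0.01,0,0,0,0,0],[1,0.01,0,0,0,0,0],[1,0,0,0,0,0,0],[1,-0.1,0,-0.1,0,0,0],[1,-0.2,0,-0.3,0,0,0]]]'
python3 - <<'E'
from fit import *
cx,cy,yw=np.load("clamp.npy")
for n in("top","side"):
    c=imaging.capture(n); 
    for o in outline_of(n,"base"): print(n,round(o["conf"],2),[round(float(x)) for x in o["bbox"]])
cv2.imwrite("pics/s3.png",cv2.resize(c["pixels"][120:320,180:420],None,fx=2.5,fy=2.5)[:,:,::-1])
E
```

```text
t: 4.65
tcp_pos: [0.4748, 0.0298, 0.1188]
tool_rot: [3.142, -0.0, 0.451]
contact_force: [-1.0, 0.3, -0.0]
opening: 0.0001
t: 5.15
tcp_pos: [0.4285, 0.0094, 0.1857]
tool_rot: [-3.136, 0.007, 0.451]
contact_force: [0.6, -1.1, 0.3]
opening: -0.0002
top 0.77 [220, 252, 238, 301]
top 0.66 [405, 277, 451, 295]
top 0.59 [235, 162, 277, 208]
top 0.16 [235, 122, 354, 209]
side 0.88 [303, 311, 366, 362]
side 0.77 [439, 154, 457, 202]
side 0.69 [247, 198, 296, 238]
side 0.6 [229, 249, 274, 299]
```

View pics/s3.png

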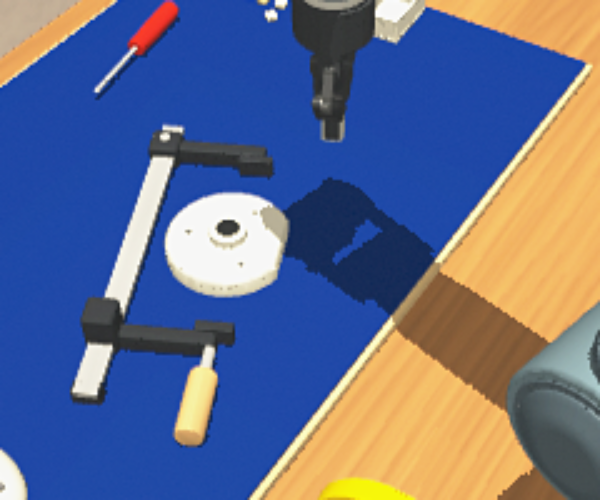

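The base lies flat, boss up, between the jaws (crop ≈(228,245)), and the fingers are clear. I'll fit its pose and plan the head push.

```bash
cat > b.py <<'E'
from fit import *
cx,cy,yw=np.load("clamp.npy")
c=imaging.capture("side"); r=min(outline_of("side","base"),key=lambda o:abs(o["bbox"][0]-247)+abs(o["bbox"][1]-198)); print(r["bbox"])
v,f=fitbase([(c,r["region"])],[.54,.06,.42],False); e=v[:2]-[cx,cy]
print(v,f,"base in clamp",e@[np.cos(yw),np.sin(yw)],e@[-np.sin(yw),np.cos(yw)])
T=clampmats((cx,cy),yw); s=telemetry.state()
print("head_push travel .005:",T(.11,0,.04)+0*1)
# head rear y at travel tr unknown: print candidates' px
g=c["pixels"]; h=outline_of("side","clamp_head")[0]; print("head",h["bbox"])
im=cv2.resize(g,None,fx=4,fy=4,interpolation=cv2.INTER_CUBIC)[:,:,::-1].copy()
for y in(.10,.12,.14,.16,.18,.2):
    a,b=[tuple(np.round((proj(c,T(x,y,.055))+.5)*4).astype(int)) for x in(.093,.127)]; cv2.line(im,a,b,(0,255,255),1); cv2.putText(im,f"{y:.2f}",(b[0]-60,b[1]),0,.5,(0,0,255),1)
P=disc(False,v[:2],v[2])[0]; cv2.polylines(im,[np.round((np.array([proj(c,q) for q in P[90:]])+.5)*4).astype(np.int32)],True,(255,0,255),1)
cv2.imwrite("pics/s4.png",im[740:1240,800:1240])
print(s["tcp_pos"],s["tool_rot"])
E
python3 b.py
```

```text
[246.8, 198.3, 296.0, 237.9]
[0.53870322 0.05891842 0.42241062] -0.9542659632526833 base in clamp 0.010666392426108662 0.005366629286142209
head_push travel .005: [0.63036939 0.0975614  0.058     ]
head [209.6, 238.5, 275.4, 297.7]
[0.43119932 0.00918184 0.18751117] [-3.14041253e+00  1.40291706e-03  4.50700947e-01]
```

View pics/s4.png

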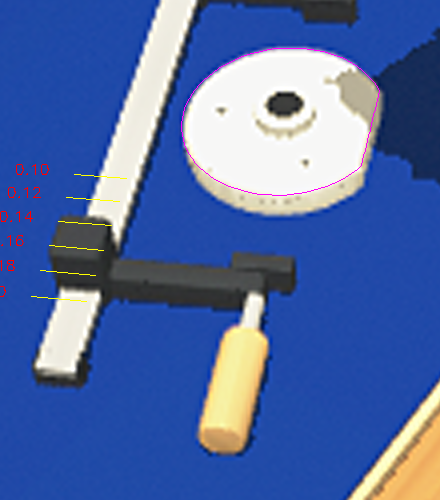

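The head's rear face is at clamp y ≈ 0.165. The base is at clamp (0.011, 0.005), so I'll go above the bar behind the head.

```bash
python3 -m pendant '[[[1,0.44,-0.4,0,0,0,0],[1,0.44,-0.4,0,0,0,0],[1,0.44,-0.4,0,0,0,0],[1,0.44,-0.4,0,0,0,0],[1,0.44,-0.4,0,0,0,0]]]'
python3 -m pendant '[[[1,0.43,-0.39,0,0,0,0],[1,0.43,-0.39,0,0,0,0],[1,0.43,-0.39,0,0,0,0],[1,0.43,-0.39,0,0,0,0],[1,0.43,-0.39,0,0,0,0]]]'
cat > p.py <<'E'
from h import *
s=telemetry.state(); cx,cy,yw=np.load("clamp.npy"); e=s["tcp_pos"][:2]-[cx,cy]; print("t",s["t"],"clamp xy",e@[np.cos(yw),np.sin(yw)],e@[-np.sin(yw),np.cos(yw)],"z",s["tcp_pos"][2],s["tool_rot"],s["contact_force"])
E
python3 p.py
```

```text
t: 6.0
tcp_pos: [0.4865, 0.1479, 0.1866]
tool_rot: [-3.14, 0.004, 0.453]
contact_force: [0.2, -0.3, 0.1]
opening: -0.0002
t: 6.5
tcp_pos: [0.5412, 0.2808, 0.1872]
tool_rot: [-3.142, 0.003, 0.451]
contact_force: [-0.7, -0.5, 0.6]
opening: -0.0
t 6.5 clamp xy 0.11001343880946761 0.20382881437015657 z 0.18715903053137795 [-3.14158203e+00  2.64926792e-03  4.50689757e-01] [-0.73816425 -0.48529083  0.55456173]
```

```bash
python3 -m pendant '[[[1,0,0,0.56,0,0,0],[1,0,0,0.56,0,0,0],[1,0,0,0.56,0,0,0],[1,0,0,0.56,0,0,0],[1,0,0,0.56,0,0,0]]]'
python3 -m pendant '[[[1,0,0.04,0,0,0,0],[1,0,0.06,0,0,0,0],[1,0,0.08,0,0,0,0],[1,0,0.10,0,0,0,0],[1,0,0.12,0,0,0,0]]]'
python3 -m pendant '[[[1,0,0.03,0,0,0,0],[1,0,0.06,0,0,0,0],[1,0,0.09,0,0,0,0],[1,0,0.12,0,0,0,0],[1,0,0.15,0,0,0,0]]]'
python3 p.py
```

```text
t: 7.0
tcp_pos: [0.5415, 0.2802, 0.0489]
tool_rot: [3.142, 0.001, 0.449]
contact_force: [0.9, 0.6, 1.2]
opening: -0.0002
t: 7.5
tcp_pos: [0.555, 0.2558, 0.05]
tool_rot: [-3.139, -0.002, 0.45]
contact_force: [-4.0, 8.2, 6.4]
opening: 0.0002
t: 8.0
tcp_pos: [0.5711, 0.2225, 0.05]
tool_rot: [-3.139, -0.002, 0.451]
contact_force: [-3.8, 6.8, 6.2]
opening: -0.0002
t 8.0 clamp xy 0.1113705273874282 0.1382612585776077 z 0.049974304602081646 [-3.13858021e+00 -1.65128767e-03  4.50799331e-01] [-3.77336662  6.75371803  6.23797976]
```

```bash
python3 -m pendant '[[[1,0,0.03,0,0,0,0],[1,0,0.06,0,0,0,0],[1,0,0.09,0,0,0,0],[1,0,0.12,0,0,0,0],[1,0,0.15,0,0,0,0]]]'
python3 -m pendant '[[[1,0,0.015,0,0,0,0],[1,0,0.03,0,0,0,0],[1,0,0.045,0,0,0,0],[1,0,0.06,0,0,0,0],[1,0,0.06,0,0,0,0]]]'
python3 p.py
cat > look.py <<'E'
from fit import *
import sys
cx,cy,yw=np.load("clamp.npy"); T=clampmats((cx,cy),yw)
c=imaging.capture("side"); r=min(outline_of("side","base"),key=lambda o:abs(o["bbox"][0]-255)+abs(o["bbox"][1]-185)); print(r["bbox"])
v,f=fitbase([(c,r["region"])],[.555,.025,.42],False); e=v[:2]-[cx,cy]
print(f,"base in clamp",e@[np.cos(yw),np.sin(yw)],e@[-np.sin(yw),np.cos(yw)])
im=cv2.resize(c["pixels"],None,fx=4,fy=4,interpolation=cv2.INTER_CUBIC)[:,:,::-1].copy()
for p in(((-.02,-.115),(.02,-.115)),((-.02,.025),(.02,.025)),((-.02,.035),(.02,.035))):
    a,b=[tuple(np.round((proj(c,T(*q,.026))+.5)*4).astype(int)) for q in p]; cv2.line(im,a,b,(0,255,255),1)
P=disc(False,v[:2],v[2])[0]; cv2.polylines(im,[np.round((np.array([proj(c,q) for q in P[90:]])+.5)*4).astype(np.int32)],True,(255,0,255),1)
cv2.imwrite("pics/"+sys.argv[1],im[640:1200,800:1300])
E
python3 look.py s5.png
```

```text
t: 8.5
tcp_pos: [0.5872, 0.1892, 0.05]
tool_rot: [-3.138, -0.001, 0.451]
contact_force: [-5.0, 8.8, 6.7]
opening: 0.0003
t: 9.0
tcp_pos: [0.5939, 0.1751, 0.0499]
tool_rot: [-3.139, -0.001, 0.451]
contact_force: [-3.5, 7.1, 5.2]
opening: 0.0
t 9.0 clamp xy 0.11117011227603366 0.08565899650086153 z 0.049893279450951115 [-3.13885225e+00 -1.33811547e-03  4.50580758e-01] [-3.48334641  7.06264697  5.22343598]
[248.5, 189.6, 294.2, 223.7]
-0.8861587277018922 base in clamp 0.011594168800194591 -0.03457761800132713
```

View pics/s5.png

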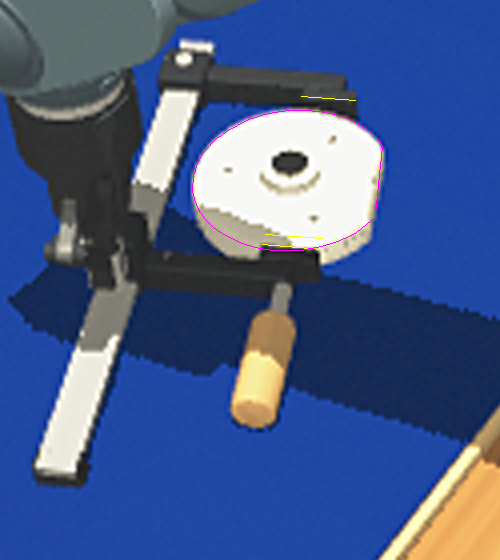

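The base slides along square to the arm. It is now at clamp y ≈ -0.035, so about 10 mm remain. I'll creep and watch the force rise.

```bash
python3 -m pendant '[[[1,0,0.006,0,0,0,0],[1,0,0.012,0,0,0,0],[1,0,0.018,0,0,0,0],[1,0,0.024,0,0,0,0],[1,0,0.03,0,0,0,0]]]'
for i in 1 2 3; do python3 p.py|cut -c1-200 >/dev/null; done
python3 -m pendant '[[[1,0,0.006,0,0,0,0],[1,0,0.006,0,0,0,0]]]'
python3 -m pendant '[[[1,0,0.006,0,0,0,0],[1,0,0.006,0,0,0,0]]]'
python3 p.py
python3 look.py s6.png
```

```text
t: 9.6
tcp_pos: [0.5968, 0.169, 0.0498]
tool_rot: [-3.138, -0.001, 0.451]
contact_force: [-4.7, 9.4, 6.5]
opening: 0.0002
t: 9.8
tcp_pos: [0.5976, 0.1677, 0.0498]
tool_rot: [-3.138, -0.001, 0.451]
contact_force: [-5.6, 9.1, 6.1]
opening: -0.0001
t: 10.0
tcp_pos: [0.5979, 0.1668, 0.0498]
tool_rot: [-3.137, -0.001, 0.451]
contact_force: [-5.2, 11.1, 6.9]
opening: -0.0002
t 10.0 clamp xy 0.11115776137004901 0.07646645989031915 z 0.049834837614911365 [-3.13689256e+00 -1.18347240e-03  4.50688054e-01] [-5.17356998 11.11643191  6.89978799]
[249.9, 185.5, 297.1, 221.0]
-0.8943041691133294 base in clamp 0.013095673822619789 -0.04504020296440106
```

View pics/s6.png

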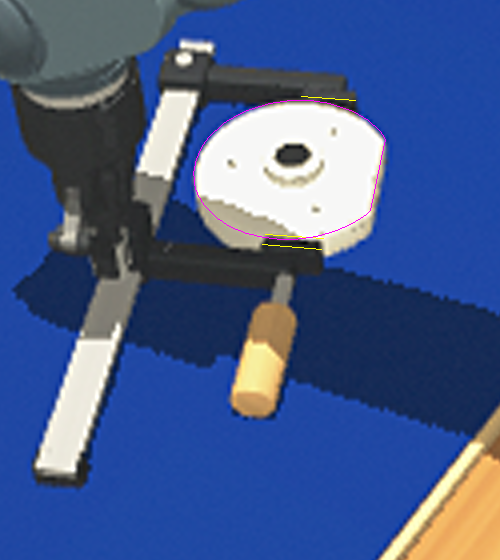

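```bash
cat > f.py <<'E'
from h import *
cx,cy,yw=np.load("clamp.npy"); d=np.array([-np.sin(yw),np.cos(yw)]); F=[];Y=[]
for i in range(4):
    imaging.capture("top"); s=telemetry.state(); F.append(s["contact_force"][:2]@d); Y.append((s["tcp_pos"][:2]-[cx,cy])@d)
print("Fy",np.mean(F),np.std(F),"y",np.mean(Y))
E
python3 f.py
python3 -m pendant '[[[1,0,0.004,0,0,0,0],[1,0,0.004,0,0,0,0],[1,0,0.004,0,0,0,0]]]' >/dev/null; python3 f.py
python3 -m pendant '[[[1,0,0.004,0,0,0,0],[1,0,0.004,0,0,0,0],[1,0,0.004,0,0,0,0]]]' >/dev/null; python3 f.py
python3 look.py s7.png
```

```text
Fy 11.50626664464983 0.6527813480913759 y 0.07644943367116037
Fy 12.657118610751976 0.515513755634162 y 0.07574258312299782
Fy 13.156235346372922 0.5967765613685411 y 0.07488813742280362
[249.5, 183.0, 291.9, 221.5]
-0.85570178895106 base in clamp 0.012321748242969393 -0.04560169533189279
```

```bash
python3 -m pendant '[[[1,0,0.003,0,0,0,0],[1,0,0.006,0,0,0,0],[1,0,0.006,0,0,0,0]]]' >/dev/null; python3 f.py
python3 -m pendant '[[[1,0,-0.02,0,0,0,0],[1,0,-0.08,0,0,0,0],[1,0,-0.12,0,0,0,0],[1,0,-0.12,0,0,0,0],[1,0,-0.12,0,0,0,0]]]'
python3 -m pendant '[[[1,0,0,-0.6,0,0,0],[1,0,0,-0.6,0,0,0],[1,0,0,-0.6,0,0,0],[1,0,0,-0.6,0,0,0],[1,0,0,-0.6,0,0,0]]]'
python3 -m pendant '[[[1,-0.2,-0.9,0,0,0,0],[1,-0.2,-0.9,0,0,0,0],[1,-0.2,-0.9,0,0,0,0],[1,-0.2,-0.9,0,0,0,0],[1,-0.2,-0.9,0,0,0,0]]]'
cat > fin.py <<'E'
from fit import *
cx,cy,yw=np.load("clamp.npy"); T=clampmats((cx,cy),yw); ims=[]
for n in("top","side"):
    c=imaging.capture(n); g=c["pixels"]
    for l in("base","mouse","tray"): print(n,l,[(round(o["conf"],2),[round(float(x)) for x in o["bbox"]]) for o in outline_of(n,l)])
    # rectified view at z=arm top plane: 1 px = .25mm, cols=clamp y(-.14...06) , rows=clamp x
    ys,xs=np.meshgrid(np.arange(-.14,.10,.0004),np.arange(.14,-.09,-.0004)); 
    Rm,p=cam(c); W=np.stack([cx+xs*np.cos(yw)-ys*np.sin(yw),cy+xs*np.sin(yw)+ys*np.cos(yw),np.full_like(xs,.044)],-1)
    q=(W-p)@Rm; u=(c["cx"]-c["fx"]*q[...,0]/q[...,2]).astype(np.float32); v=(c["cy"]+c["fy"]*q[...,1]/q[...,2]).astype(np.float32)
    r=cv2.remap(g,u,v,cv2.INTER_CUBIC)[:,:,::-1].copy(); ims.append(r)
    # free arm edges: dark -> darkness centroid along y for rows x=.03...08
    D=(r.max(2).astype(float)); 
    for nm,lo,hi in(("free",.005,.075),("fixed",-.14,-.1)):
        pts=[]
        for x in np.arange(.03,.088,.002):
            i=int((.14-x)/.0004); w=np.clip(110-D[i],0,None); y=ys[0]; k=(y>lo)&(y<hi); 
            if w[k].sum()>0: pts.append((x,(w[k]*y[k]).sum()/w[k].sum()))
        pts=np.array(pts); print(n,nm,"slope dy/dx",np.polyfit(pts[:,0],pts[:,1],1))
r=ims[0]
cv2.imwrite("pics/fin.png",r)
E
python3 fin.py; python3 p.py
```

```text
Fy 13.734008092732454 0.7080723410354048 y 0.07358997966614869
t: 12.4
tcp_pos: [0.5867, 0.1881, 0.0484]
tool_rot: [3.141, 0.0, 0.451]
contact_force: [-0.4, 0.2, 0.6]
opening: 0.0003
t: 12.9
tcp_pos: [0.588, 0.1877, 0.2004]
tool_rot: [3.14, -0.003, 0.45]
contact_force: [0.2, -0.1, 0.2]
opening: -0.0
t: 13.4
tcp_pos: [0.4405, 0.3699, 0.1958]
tool_rot: [-3.141, 0.005, 0.453]
contact_force: [1.7, 0.5, -0.6]
opening: -0.0004
top base [(0.86, [298, 142, 344, 186]), (0.6, [228, 253, 237, 272])]
top mouse [(0.5, [197, 146, 206, 168]), (0.28, [261, 139, 305, 194])]
top tray [(0.84, [440, 124, 470, 162])]
top free slope dy/dx [-0.04985113  0.04745357]
top fixed slope dy/dx [ 0.01874819 -0.13240579]
side base [(0.96, [309, 312, 366, 364]), (0.88, [252, 186, 295, 221]), (0.6, [438, 153, 457, 201])]
side mouse [(0.7, [156, 294, 195, 329])]
side tray []
side free slope dy/dx [-0.05692762  0.06094214]
side fixed slope dy/dx [ 0.05737966 -0.11988173]
t 13.8 clamp xy 0.0610549428477976 0.3241138698276141 z 0.19786251059997378 [3.14135001e+00 1.05768391e-03 4.48875200e-01] [-0.84847379  0.69498288 -0.60420468]
```

View pics/fin.png

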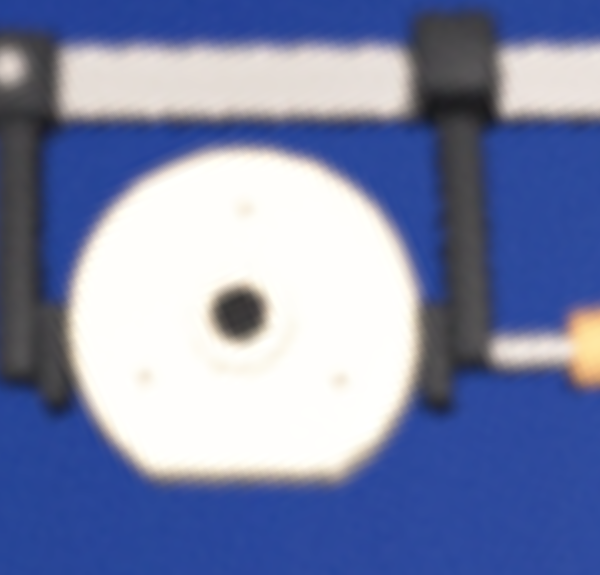

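The rectified top view shows the base flat, boss up, with its rim against both pads (columns ≈70 and ≈420). The free arm visibly tilts back from the work (column ≈460 near the bar, ≈472 at the pad end). The robot is clear, so I'm handing it in.

```bash
python3 -c "
from bench import bot; print(bot.sign_off())"
```

```text
the job is handed in; nothing more can be done
None
```

I tipped the base over, clamped it against the fixed jaw with the free arm tilted, and handed it in at about 14 s. No verdict is reported, so what follows rests on my own last checks.

- **Tipping:** A light push with shut fingers above the boss put the base flat, boss up, between the jaws. The wrist force read about 1 N while I pushed.
- **Clamping:** I pushed the head along the bar with the shut fingers. The base stopped against the fixed jaw, the push force rose from about 9 N to 13.7 N, and I backed off.
- **Base position:** The base fits at clamp x ≈ +12 mm, y ≈ -45 mm, which is contact with the fixed pad. That fit was made about 1.3 mm of push before the end and with part of the base hidden.
- **Arm tilt:** I read the tilt from images only, at about 0.05 rad in the top view. The side view gave 0.057 rad but also read the square fixed arm as 0.057 rad, so I don't trust it. From the travel after contact I estimate roughly 0.04 rad.
- **Mouse and tray:** The mouse box in the side view was unchanged; in the top view its box was cut on the left, and I took this for the gripper in the way. The tray matched its start to within a few pixels in the top view, but the network missed it in the last side view.
- **Robot:** It stood clear of everything, with contact force at noise level.

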